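# Crack the unmarked wing cap on the gas manifold of a cookie bakery

## Task

Two identical brass wing caps close the outlets of the gas and air manifold; one has an ordinary thread and one a reverse thread, and nobody marked which. Loosen the cap next to the hand wheel by at least an eighth of a turn (more does no harm), finding by feel which way it comes loose, and leave it loose; keep the other cap tight.

Things in the scene. Friction and masses are not known exactly. Their poses are not given: they have to be found in the camera images.
- cap_a_grip (a point): Brass wing cap (A), alike the other, upright on the pipe manifold: knurled round skirt 42 mm across, above it an upright flat wing 12 mm thick, 65 mm long, from 86 to 126 mm above the table. Point: on the vertical turning axis, mid-wing, 112 mm above the table; z up, x along the wing, y across it; the axes turn with the cap.
- cap_a (a joint): Turn of wing cap (A), rad, positive counterclockwise from above; 0 = tight, as found. From 0 it turns one way only, with a light drag (0.08 Nm), to 2.0 rad at most, and stays where left; the other way is a dead stop. One cap loosens counterclockwise, the other clockwise (negative); nothing shows which: a try of 0.25 rad each way tells.
- cap_b_grip (a point): Brass wing cap (B), alike the other, upright on the pipe manifold: knurled round skirt 42 mm across, above it an upright flat wing 12 mm thick, 65 mm long, from 86 to 126 mm above the table. Point: on the vertical turning axis, mid-wing, 112 mm above the table; z up, x along the wing, y across it; the axes turn with the cap.
- cap_b (a joint): Turn of wing cap (B), rad, positive counterclockwise from above; 0 = tight, as found. From 0 it turns one way only, with a light drag (0.08 Nm), to 2.0 rad at most, and stays where left; the other way is a dead stop. One cap loosens counterclockwise, the other clockwise (negative); nothing shows which: a try of 0.25 rad each way tells.
- tap: Tap with a level, dark, round hand wheel, 77 mm across, top 79 mm above the table, at one end of the manifold (a square-headed plug is at the other). Fixed. Origin on the wheel axis at table height. In plan the cap next to it is 120 mm away, the other 320 mm, all in one line along the pipe. Loose fittings and a jar beside the pipe stand up to 65 mm above the table.

How it is judged:
By the outcome, as a careful person would: the job done as asked, in the order asked, and still so for the second after the job is handed in, with the robot touching nothing.
It also fails if it takes over 40 s, if anything falls off the work surface, if the arm or the gripper's body presses on something with over 40 N, if the wrist force passes 120 N, or if a joint passes its speed limit or range.

## Robot

A 6-joint arm with a two-finger parallel gripper is mounted at the origin on the work surface. World frame = base frame: x ahead of the robot, y to its left, z up, the work surface at z = 0. Lengths are in m, angles in degrees, forces in N, time in s.
With the tool pointing down it reaches from about 0.275 to 0.825 m from the base axis. Payload 4.9 kg.
Tool frame: the origin (TCP) lies midway between the tips of the shut fingers; the grasp point (between the pads) lies 19 mm behind it; z points along the fingers, y is the line along which they close (so a half turn about z gives the same grasp; the last joint's range is limited). The gripper opens to 85 mm and grips with 20 to 120 N. Pads are 22 mm wide; open, the fingers measure 114 mm over their backs; the gripper's body (76 mm by 85 mm) begins 54 mm behind the grasp point. The pads swing forward as they close: fully open they stand 13 mm farther back than shut.
Start: joints at [64.446, 18.69, -11.035, 60.275, 0, 82.311], TCP at [0.169, 0.524, 0.231] pointing down, gripper open.
Joint ranges: [-152.03, 152.03], [-55.5, 102.48], [-74.3, 77.21], [-110.64, 120.58], [-84.22, 78.4], [-180, 180]. Speed limits (degrees/s): [147.25, 147.25, 180, 180, 180, 180].

## Interface

Orientations are given as a 3x3 rotation matrix whose columns are the frame's x, y, z axes.
In Python, from rig import arm gives the robot as it stands. The module is installed in compiled form; this text tells all that it offers.
- The arm moves only by the shell command python3 -m inch 'ROWS' [FORCE]. ROWS is JSON, a list of rows, each a list of 5 numbers: the shift along the tool's x, y, z in cm, then the turn about the tool's z in degrees, then the finger opening in cm, from 0 to 8.54. A call has 1 to 8 rows; each row shifts and turns the commanded pose from where the row before left it, along the tool's axes as they then stand; what a row does not reach is not made up. A row lasts 1/12 s, in which the tool goes at most 41.7 mm and 7.16 degrees, less where a joint would pass 70% of its speed; a pose out of reach is approached as far as the arm can. A call is refused whole if a number of a shift passes 4.17 or a number of a turn 7.16, either way. A call with a gripper value outside its range is refused whole. The fingers move at their own pace and stop on an object; FORCE is the grip in N (left out, the last holds). Time passes only in rows, so rows that do not move let the fingers close. It gives the time, the measured TCP pose, the force, the opening and the grip force at its end, in the units of the state.
- arm.observe(): the state, without advancing time (a new reading comes with each control period).
- arm.camera(name): name is "side" or "top"; returns a dict with "frame" (384x512x3 uint8, red, green, blue), "fx", "fy", "cx", "cy" (pixels), "D" ([k1, k2, p1, p2, k3] as OpenCV has them; the pictures are not rectified), "R" (3x3) and "t" (3): a world point X has camera coordinates R X + t. Camera axes: x right, y down, z forward; pixel columns grow to the right and rows downward; lengths in m; the calibration is good to about 2 mm. A picture is of the moment at which its call begins. There is no depth.
- arm.finish_job(): hands the job in; it is judged then, once.
Trained networks look in the newest picture that a camera, given by its name, has taken for a name from the list of things; names that differ only in an ending like _2 or _b are one class to them, and where a whole thing is asked for, a point or a joint stands for the part that bears it (a point fixed in the world has none). Each returns a list of dicts, best first, with "score" (0 to 1); they miss things now and then, are a little off and sometimes report something else, mostly with a low value. They report only what shows in the picture. A call takes as long as a camera call.
- arm.silhouettes(label, camera): "mask" (384x512 bool, what is visible of it) and "location" ([column, row] in pixels, amid what is visible of it).
The state is a dict: "time_s": time; "q": joint angles; "qvel": joint speeds; "joint_efforts": joint torques, N m; "tcp_pos": TCP position; "ee_rot": TCP orientation; "contact_force": force on the tool from outside, world axes, zero at the start; "torque": the same for the moment, N m; "gripper_width": finger opening in m; "finger_force": force on a finger pad.
Only numpy, scipy, OpenCV 4.12 (cv2) and the standard library are available. Lean on these libraries where they do the work, as an engineer would, in place of code of your own. Each camera call takes 0.05 s, during which the arm holds its last target. There are 200 camera calls.

## Working session

There is one attempt and no reset: what is moved stays moved. The work goes in short steps, Python scripts to look and compute and a shell command to move; the robot and the scene stay as the last step left them, time stands still between calls to the robot, and variables do not carry over. Pictures are saved under pics/ and viewed, at most 10 in all, crops included, and the job is handed in when it is done.

```bash
mkdir -p pics; python3 - <<'E'
from rig import arm
import cv2
for n in("top","side"):
    c=arm.camera(n);f=c["frame"][:,:,::-1].copy()
    print(n,[round(float(c[k]),1) for k in("fx","fy","cx","cy")],c["D"],c["R"],c["t"])
    for l in("cap_a_grip","tap"):
        for d in arm.silhouettes(l,n):
            print(l,d["score"],d["location"],d["mask"].sum())
            cv2.circle(f,tuple(int(v) for v in d["location"]),3,(0,0,255) if l=="tap" else (0,255,0),1)
    cv2.imwrite(f"pics/{n}0.png",f)
s=arm.observe();print(s["time_s"],s["ee_rot"],s["tcp_pos"],s["torque"])
E
```

```text
top [358.3, 358.3, 253.9, 192.5] [0.03865247 0.         0.         0.         0.        ] [[-0.00805055 -0.99985692  0.01487695]
 [-0.98477978  0.0053443  -0.17372455]
 [ 0.17362019 -0.0160491  -0.98468191]] [0.02066514 0.58739492 0.67821445]
cap_a_grip 0.58 [299.6, 169.7] 489
cap_a_grip 0.23 [200.2, 193.1] 470
tap 0.56 [358.8, 166.1] 857
side [357.0, 357.0, 253.0, 195.0] [-0.10426595  0.          0.          0.          0.        ] [[ 0.69711898 -0.71691714  0.00741201]
 [-0.51006039 -0.50318699 -0.69759677]
 [ 0.50384871  0.48252738 -0.71645224]] [-0.37858697  0.39650594  0.54503992]
cap_a_grip 0.69 [303.9, 222.0] 508
tap 0.82 [351.2, 253.0] 781
0.3 [[-9.51799975e-01  3.06719353e-01 -2.16646088e-04]
 [ 3.06719425e-01  9.51799840e-01 -5.07806114e-04]
 [ 5.04497493e-05 -5.49779410e-04 -9.99999848e-01]] [0.16864147 0.52334594 0.23100539] [0.03192887 0.00755063 0.00941006]
```

View pics/top0.png

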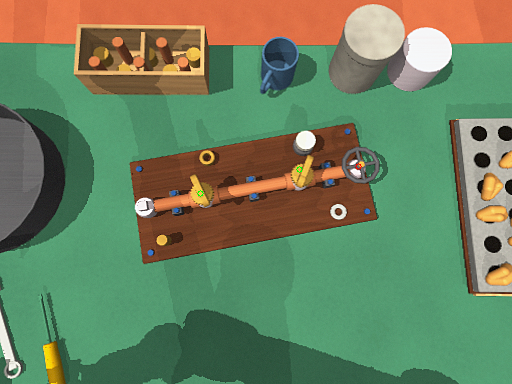

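View pics/side0.png

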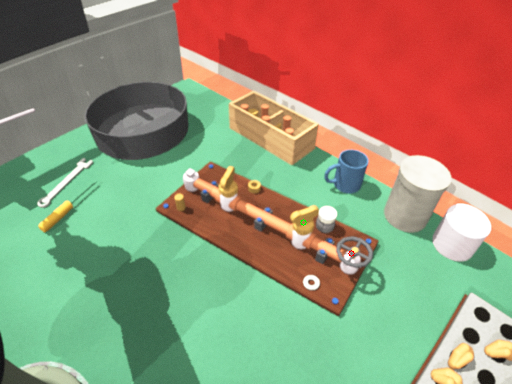

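The top view shows the hand wheel at (360,165), with the target cap next to it at (302,170) and the other cap at (201,192). The side view agrees: wheel (352,252), target cap (303,228). Next I'll zoom in to get the wing direction.

```bash
cat > h.py <<'E'
from rig import arm
import cv2,numpy as np
def cam(n):
    c=arm.camera(n);K=np.array([[c["fx"],0,c["cx"]],[0,c["fy"],c["cy"]],[0,0,1]]);return c["frame"],K,np.array(c["D"],float),np.array(c["R"]),np.array(c["t"])
def back(px,z,K,D,R,t):
    u=cv2.undistortPoints(np.array(px,float).reshape(-1,1,2),K,D).reshape(-1,2)
    d=np.c_[u,np.ones(len(u))]@R;o=-R.T@t
    return o+d*((z-o[2])/d[:,2])[:,None]
def proj(P,K,D,R,t): return cv2.projectPoints(np.array(P,float),cv2.Rodrigues(R)[0],t,K,D)[0].reshape(-1,2)
E
python3 - <<'E'
from h import *
ims=[]
for n,(x,y) in(("top",(303,170)),("side",(303,228))):
    f,*C=cam(n)
    d=arm.silhouettes("tap",n)[0]; m=d["mask"];xs=np.argwhere(m)
    print(n,"tap bbox",xs.min(0),xs.max(0))
    if n=="top": print(back([d["location"],[360.5,165]],.075,*C), back([[201,190],[302,170]],.12,*C))
    ims.append(cv2.resize(f[y-30:y+30,x-30:x+30,::-1],(400,400),interpolation=cv2.INTER_CUBIC))
cv2.imwrite("pics/crop.png",np.hstack(ims))
E
```

```text
top tap bbox [147 341] [183 379]
[[ 0.63747282 -0.19528343  0.075     ]
 [ 0.63787764 -0.19630362  0.075     ]] [[ 0.58052875  0.11496842  0.12      ]
 [ 0.61742805 -0.07219838  0.12      ]]
side tap bbox [235 336] [274 372]
```

View pics/crop.png

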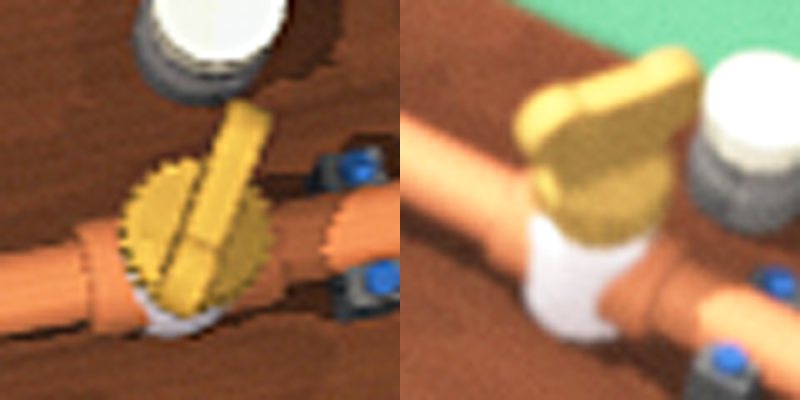

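The crop shows the wing running up-right in the top view, from about (185,308) to (252,105) in crop pixels, with rounded ends and a jar beyond the far end. I'll fit a skirt-plus-wing model to the yellow pixels in both views.

```bash
cat > fit.py <<'E'
from h import *
from scipy.optimize import minimize
def fit(x0,save=None):
    V=[]
    for n in("top","side"):
        f,*C=cam(n);h=cv2.cvtColor(f,cv2.COLOR_RGB2HSV)
        m=((h[...,0]>=18)&(h[...,0]<=32)&(h[...,1]>110)&(h[...,2]>60)).astype(np.uint8)
        c=proj([[x0[0],x0[1],.1]],*C)[0].astype(int);w=np.zeros_like(m);cv2.circle(w,tuple(int(v) for v in c),30,1,-1)
        V.append((f,m*w,C))
    a=np.linspace(0,2*np.pi,40,endpoint=False)
    def masks(p,C):
        x,y,th,zb,r=p;o=np.zeros((384*4,512*4),np.uint8)
        cyl=[[x+.021*np.cos(b),y+.021*np.sin(b),z] for b in a for z in(zb,.086)]
        r=np.clip(r,.001,.02);wg=[]
        for s in(-1,1):
            for q in np.linspace(0,np.pi/2,8):
                for e in(-.006,.006):
                    l=s*(.0325-r+r*np.cos(q));wg+=[[x+l*np.cos(th)-e*np.sin(th),y+l*np.sin(th)+e*np.cos(th),z] for z in(.126-r+r*np.sin(q),.086+r-r*np.sin(q))]
        for P in(cyl,wg): cv2.fillConvexPoly(o,cv2.convexHull(((proj(P,*C)+.5)*4).astype(np.float32)).round().astype(np.int32),255)
        return cv2.resize(o,(512,384),interpolation=cv2.INTER_AREA)/255.
    cost=lambda p:sum(np.abs(masks(p,C)-m).sum()/m.sum() for _,m,C in V)
    best=min((minimize(cost,[x0[0],x0[1],t,.065,.01],method="Nelder-Mead",options=dict(initial_simplex=np.array([x0[0],x0[1],t,.065,.01])+np.vstack([np.zeros(5),np.diag([.006,.006,.2,.008,.006])]),maxiter=400)) for t in x0[2]),key=lambda r:r.fun)
    print("x,y,yaw,zb,r",best.x.round(4),"yaw deg",np.degrees(best.x[2]).round(1),"cost",round(best.fun,3))
    if save:
        ims=[]
        for f,m,C in V:
            g=f[:,:,::-1].copy();e=cv2.Canny(((masks(best.x,C)>.5)*255).astype(np.uint8),50,100);g[e>0]=(255,0,0)
            c=proj([[x0[0],x0[1],.1]],*C)[0].astype(int);ims.append(cv2.resize(g[c[1]-35:c[1]+35,c[0]-35:c[0]+35],(400,400),interpolation=cv2.INTER_NEAREST))
        cv2.imwrite(save,np.hstack(ims))
    return best.x
E
python3 - <<'E'
from fit import *
p=fit([.617,-.075,np.radians([-40,-15,10])],"pics/fit.png")
q=fit([.58,.115,np.radians([0,30,60])])
d=p[:2]-q[:2];print(np.linalg.norm(d),q[:2]+d*1.6, "pipe dir deg",np.degrees(np.arctan2(d[1],d[0])))
E
```

```text
x,y,yaw,zb,r [ 0.6171 -0.0766 -0.4134  0.0783  0.0218] yaw deg -23.7 cost 0.432
x,y,yaw,zb,r [0.581  0.1193 0.4543 0.0775 0.0183] yaw deg 26.0 cost 0.665
0.1991955755443207 [ 0.63868482 -0.19416781] pipe dir deg -79.57866458484696
```

View pics/fit.png

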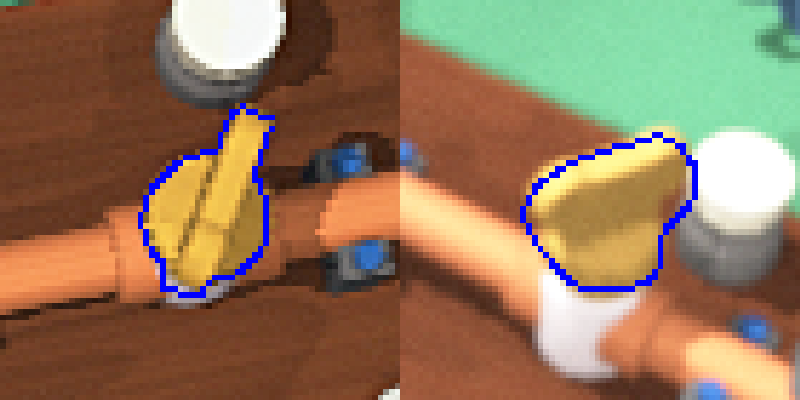

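The fit is good: cap spacing comes out at 199 mm against 200 mm stated, and the wheel position matches. Target cap is at (0.617, -0.0765), wing yaw about -24°. I'll move above it now.

```bash
python3 -m inch '[[-3.05,-2.17,0,0,8.5],[-3.05,-2.17,0,0,8.5],[-3.05,-2.17,0,0,8.5],[-3.05,-2.17,0,0,8.5],[-3.05,-2.17,0,0,8.5],[-3.05,-2.17,0,0,8.5],[-3.05,-2.17,0,0,8.5],[-3.05,-2.17,0,0,8.5]]' 40
python3 -m inch '[[-3.05,-2.17,0,0,8.5],[-3.05,-2.17,0,0,8.5],[-3.05,-2.17,0,0,8.5],[-3.05,-2.17,0,0,8.5],[-3.05,-2.17,0,0,8.5],[-3.05,-2.17,0,0,8.5],[-3.05,-2.17,0,0,8.5],[-3.05,-2.17,0,0,8.5]]'
python3 -m inch '[[-3.05,-2.17,0,0,8.5],[-3.05,-2.17,0,0,8.5],[-3.05,-2.17,0,0,8.5],[-3.05,-2.17,0,0,8.5],[0,0,0,5.8,8.5],[0,0,0,0,8.5],[0,0,0,0,8.5]]'
cat > st.py <<'E'
from rig import arm
import numpy as np
s=arm.observe();R=np.array(s["ee_rot"]);p=np.array(s["tcp_pos"])
print("t",s["time_s"],"p",p.round(4),"yaw_y",np.degrees(np.arctan2(R[1,1],R[0,1])).round(2),"q",np.round(s["q"],1),"F",np.round(s["contact_force"],1),"M",np.round(s["torque"],2),"w",round(float(s["gripper_width"]),4),s["finger_force"])
print("to target, tool cm",(R.T@(np.array([.617,-.0765,.096])-p)*100).round(2))
E
python3 st.py
```

```text
time_s: 1.37
tcp_pos: [0.3485, 0.2819, 0.2315]
ee_rot: [[-0.952, 0.307, 0.001], [0.307, 0.952, 0.0], [-0.0, 0.001, -1.0]]
contact_force: [0.9, 0.2, -0.3]
gripper_width: 0.0851
finger_force: 0.0
time_s: 2.03
tcp_pos: [0.5276, 0.0416, 0.2315]
ee_rot: [[-0.952, 0.307, 0.001], [0.307, 0.952, 0.0], [-0.0, 0.0, -1.0]]
contact_force: [0.4, 0.0, 0.3]
gripper_width: 0.0851
finger_force: 0.0
time_s: 2.62
tcp_pos: [0.6158, -0.0767, 0.2308]
ee_rot: [[-0.917, 0.4, -0.001], [0.4, 0.917, 0.001], [0.001, 0.0, -1.0]]
contact_force: [0.3, 0.1, 0.2]
gripper_width: 0.0847
finger_force: 0.0
t 2.6167 p [ 0.6158 -0.0767  0.2308] yaw_y 66.43 q [-13.9  26.3   0.4  64.2   0.    9.6] F [0.3 0.1 0.2] M [-0.06  0.02 -0.05] w 0.0847 0.0
to target, tool cm [-0.12  0.07 13.48]
```

```bash
python3 -m inch '[[-0.1,0,3.3,0,8.5],[0,0,3.3,0,8.5],[0,0,3.3,0,8.5],[0,0,2,0,8.5],[0,0,1.5,0,8.5],[0,0,0,0,8.5]]' | grep -E 'pos|force'
python3 -m inch '[[0,0,0,0,0.5],[0,0,0,0,0.5],[0,0,0,0,0.5],[0,0,0,0,0.5],[0,0,0,0,0.5],[0,0,0,0,0.5],[0,0,0,0,0.5],[0,0,0,0,0.5]]' 40 >/dev/null
python3 st.py; python3 - <<'E'
from h import *
ims=[]
for n in("top","side"):
    f,*C=cam(n);c=proj([[.617,-.0765,.1]],*C)[0].astype(int)
    ims.append(cv2.resize(f[c[1]-50:c[1]+50,c[0]-50:c[0]+50,::-1],(400,400)))
cv2.imwrite("pics/grip.png",np.hstack(ims))
E
```

```text
tcp_pos: [0.6138, -0.075, 0.094]
contact_force: [-0.1, 1.2, 0.4]
finger_force: 0.0
t 3.7833 p [ 0.6182 -0.0758  0.0983] yaw_y 66.48 q [-13.9  32.5  -9.8  47.6   0.2   9.7] F [1.8 4.4 3.8] M [ 0.93 -0.21  0.63] w 0.0111 41.1167174577713
to target, tool cm [ 0.08 -0.12  0.23]
```

View pics/grip.png

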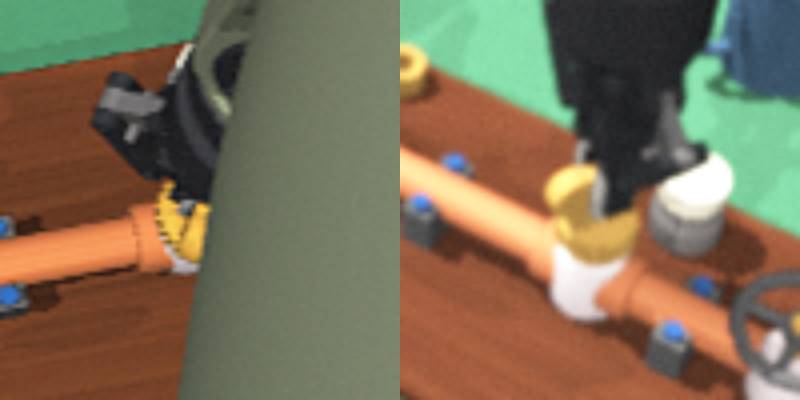

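The side view shows the wing between the fingers at about (605,190), with opening 11 mm, so the grasp is firm. Now I'll try a small turn counterclockwise (tool turn negative).

```bash
python3 -m inch '[[0,0,0,-2,0.5],[0,0,0,-2,0.5],[0,0,0,0,0.5],[0,0,0,0,0.5]]' >/dev/null; python3 st.py
python3 -m inch '[[0,0,0,-2,0.5],[0,0,0,-2,0.5],[0,0,0,0,0.5],[0,0,0,0,0.5]]' >/dev/null; python3 st.py
```

```text
t 4.2167 p [ 0.6182 -0.0758  0.0983] yaw_y 70.4 q [-13.9  32.5  -9.8  47.6   0.2   5.7] F [1.1 5.4 4.8] M [ 0.96 -0.16  0.09] w 0.0112 39.084386229515076
to target, tool cm [ 0.09 -0.11  0.23]
t 4.55 p [ 0.6182 -0.0758  0.0983] yaw_y 74.4 q [-13.9  32.5  -9.8  47.6   0.2   1.7] F [1.1 4.9 3.8] M [ 0.96 -0.23  0.07] w 0.0117 39.08458650112152
to target, tool cm [ 0.1  -0.1   0.23]
```

```bash
python3 -m inch '[[0,0,0,-3,0.5],[0,0,0,-3,0.5],[0,0,0,-3,0.5],[0,0,0,-3,0.5],[0,0,0,0,0.5],[0,0,0,0,0.5]]' >/dev/null; python3 st.py
python3 - <<'E'
from h import *
f,*C=cam("side");c=proj([[.617,-.0765,.1]],*C)[0].astype(int)
cv2.imwrite("pics/t20.png",cv2.resize(f[c[1]-40:c[1]+40,c[0]-40:c[0]+40,::-1],(480,480)))
E
```

```text
t 5.05 p [ 0.6182 -0.0758  0.0983] yaw_y 86.4 q [-13.9  32.5  -9.8  47.6   0.2 -10.3] F [2.7 4.3 4.2] M [ 0.92 -0.21  0.08] w 0.0114 39.123045802116394
to target, tool cm [ 0.12 -0.08  0.23]
```

View pics/t20.png

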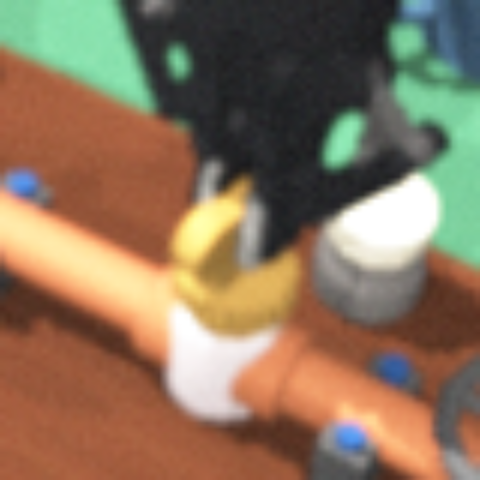

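It turns freely counterclockwise: the moment stays constant and low, and the wing at (215,240) follows the pads. I'll carry on to about 70°.

```bash
python3 -m inch '[[0,0,0,-5,0.5],[0,0,0,-5,0.5],[0,0,0,-5,0.5],[0,0,0,-5,0.5],[0,0,0,-5,0.5],[0,0,0,0,0.5]]' >/dev/null; python3 st.py
python3 -m inch '[[0,0,0,-5,0.5],[0,0,0,-5,0.5],[0,0,0,-5,0.5],[0,0,0,-5,0.5],[0,0,0,-5,0.5],[0,0,0,0,0.5],[0,0,0,0,0.5]]' >/dev/null; python3 st.py
python3 -m inch '[[0,0,0,0,8.5],[0,0,0,0,8.5],[0,0,0,0,8.5],[0,0,0,0,8.5],[0,0,0,0,8.5],[0,0,0,0,8.5],[0,0,0,0,8.5],[0,0,0,0,8.5]]' >/dev/null; python3 st.py
python3 -m inch '[[0,0,-2,0,8.5],[0,0,-4,0,8.5],[0,0,-4,0,8.5],[0,0,-4,0,8.5],[0,0,-3,0,8.5],[0,0,0,0,8.5]]' >/dev/null;python3 st.py
```

```text
t 5.6 p [ 0.6183 -0.0758  0.0983] yaw_y 111.56 q [-13.9  32.5  -9.8  47.6   0.2 -35.4] F [1.  6.6 5.5] M [ 0.92 -0.3   0.06] w 0.0112 39.12866771221161
to target, tool cm [ 0.15 -0.02  0.23]
t 6.1833 p [ 0.6183 -0.0758  0.0983] yaw_y 136.4 q [-13.9  32.5  -9.8  47.6   0.2 -60.3] F [2.1 5.6 4.1] M [ 0.98 -0.2   0.08] w 0.0112 39.18232440948486
to target, tool cm [0.14 0.04 0.23]
t 6.85 p [ 0.617  -0.0772  0.0972] yaw_y 136.33 q [-13.9  32.6  -9.9  47.6  -0.  -60.3] F [ 0.7  0.2 -0.2] M [ 0.03 -0.02  0.05] w 0.0854 0.0
to target, tool cm [-0.05  0.05  0.12]
t 7.35 p [ 0.6204 -0.0779  0.2752] yaw_y 136.34 q [-13.9  25.1   5.   69.2  -0.  -60.3] F [0.9 0.1 0.2] M [-0.03 -0.04 -0.02] w 0.0853 0.0
to target, tool cm [ 0.24  0.53 17.91]
```

```bash
python3 -m inch '[[-1.4,3.1,0,0,8.5],[-1.4,3.1,0,0,8.5],[-1.4,3.1,0,0,8.5],[-1.4,3.1,0,0,8.5],[-1.4,3.1,0,0,8.5],[-1.4,3.1,0,0,8.5],[-1.4,3.1,0,0,8.5],[-1.4,3.1,0,0,8.5]]' >/dev/null
python3 -m inch '[[-1.4,3.1,0,0,8.5],[-1.4,3.1,0,0,8.5],[-1.4,3.1,0,0,8.5],[-1.4,3.1,0,0,8.5],[-1.4,3.1,0,0,8.5],[-1.4,3.1,0,0,8.5],[0,0,0,0,8.5],[0,0,0,0,8.5]]' |grep pos
python3 - <<'E'
from h import *
cv2.imwrite("pics/end.png",np.hstack([cv2.resize(cam("top")[0][80:280,110:410,::-1],(400,267)),cv2.resize(cam("side")[0][100:300,140:440,::-1],(400,267))]))
E
```

```text
tcp_pos: [0.4374, 0.3656, 0.2666]
```

View pics/end.png

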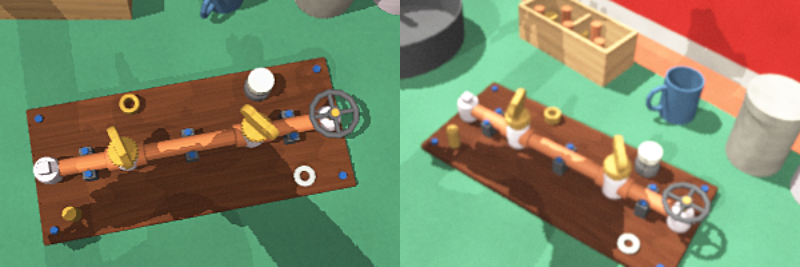

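The wing next to the wheel, at (258,125) in the top view, has turned about 70° counterclockwise. The other cap at (120,148) is as it was, and nothing else has moved.

```bash
python3 -c "
from rig import arm
print(arm.finish_job())"
```

```text
the job is handed in; nothing more can be done
None
```

The cap next to the hand wheel came loose counterclockwise and was left about 70° open (an eighth of a turn is 45°); the other cap was never touched, and the job is handed in.

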